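# Put the drive punch away in its graded hole

### The job

Take the drive punch that stands alone on the green pad and put it into the hole of the graded rack that matches its shank, upright and fully home with its collar down on the strip. The drilled strip sits a little to one side in its wooden base, so feel gently for the hole and never lean hard on the rack (keep well below 25 N). Leave the two punches on the grey pad standing where they are and do not knock the other things about.

Things in the scene. Friction and masses are not known exactly. Their poses are not given: they have to be found in the camera images.
- rack: graded punch rack, fixed to the bench: dark wooden base 66 mm (x) by 236 mm (y), 26 mm high, with a drilled metal strip 46 x 196 mm clamped in its channel. Origin at the centre of the base's underside, y along the row of holes, z up. The strip's flat top is 48 mm above the origin and gives on a springy bed, 3.5 N per mm, at most 6 mm. A punch that is home has its collar on the strip and its foot 18 mm above the origin
- row_mid (a point): middle of the base, 48 mm above its underside. From here the strip's five through holes, for shanks of 10, 14, 18, 22, 26 mm, lie at y = -76, -38, 0, 38, 76 mm along the rack PLUS a shift of up to 8 mm either way, one for the whole strip, that no pose shows: see or feel it. Each hole is 1.2 mm wider than its shank, with a 1.5 mm bevel; it lies at x = 0
- green_pad: green plastic pad 100 x 100 mm, 6 mm thick, fixed on the bench; origin at the centre of its underside. Exactly one punch stands on it, within about 20 mm of its middle: that one is to be put away
- grey_pad: dark grey rubber pad 180 mm (x) by 85 mm (y), 6 mm thick, fixed on the bench; origin at the centre of its underside. The other two punches stand on it and stay there
- punch_blue: leather drive punch, blue band near its top: one rigid upright round piece, 96 mm tall, about 0.14 kg. Steel shank 14 mm across, from the foot (rim bevelled 2 mm) to 30 mm; collar 32 mm across, 30 to 36 mm; dark grip 24 mm across, 36 to 96 mm. Origin at the centre of the foot, z up its axis. Its own hole is the second (14 mm, nominal y = -38 mm). Stands on one of the pads
- punch_yellow: leather drive punch, yellow band near its top: one rigid upright round piece, 96 mm tall, about 0.14 kg. Steel shank 18 mm across, from the foot (rim bevelled 2 mm) to 30 mm; collar 32 mm across, 30 to 36 mm; dark grip 24 mm across, 36 to 96 mm. Origin at the centre of the foot, z up its axis. Its own hole is the third (18 mm, nominal y = 0). Stands on one of the pads
- punch_red: leather drive punch, red band near its top: one rigid upright round piece, 96 mm tall, about 0.14 kg. Steel shank 22 mm across, from the foot (rim bevelled 2 mm) to 30 mm; collar 32 mm across, 30 to 36 mm; dark grip 24 mm across, 36 to 96 mm. Origin at the centre of the foot, z up its axis. Its own hole is the fourth (22 mm, nominal y = +38 mm). Stands on one of the pads
- spool: thread spool, 42 mm across, 50 mm high; a bystander
- wax: yellow block of wax, 34 x 55 x 21 mm; a bystander

How it is judged:
By the outcome, as a careful person would: the job done as asked, in the order asked, and still so for the second after the job is handed in, with the robot touching nothing.
It also fails if it takes over 51 s, if anything falls off the work surface, if the arm or the gripper's body presses on something with over 40 N, if the wrist force passes 120 N, or if a joint passes its speed limit or range.

### The arm

A 7-joint arm with a two-finger parallel gripper is mounted at the origin on a cart in front of the work surface, level with it; the furniture and walls round the work are solid. World frame = base frame: x ahead of the robot, y to its left, z up, the work surface at z = 0. Lengths are in m, angles in rad, forces in N, time in s.
With the tool pointing down it reaches from about 0.4 to 0.85 m from the base axis. Payload 10.4 kg.
Tool frame: the origin (TCP) lies midway between the tips of the shut fingers; the grasp point (between the pads) lies 19 mm behind it; z points along the fingers, y is the line along which they close (so a half turn about z gives the same grasp; the last joint's range is limited). The gripper opens to 87 mm and grips with 3 to 60 N. Pads are 19 mm wide; open, the fingers measure 117 mm over their backs; the gripper's body (75 mm by 190 mm) begins 51 mm behind the grasp point.
Start: joints at [-1.235, 0.332, -0.065, 1.46, 0.022, 1.35, -0.088], TCP at [0.219, 0.585, 0.223] pointing down, gripper open.
Joint ranges: [-2.6, 2.6], [-0.5, 2.12], [-1.47, 1.34], [0.16, 2.42], [-1.27, 4.41], [0.06, 2.06], [-2.6, 2.6]. Speed limits (rad/s): [2.22, 2.22, 2.79, 2.79, 3.14, 3.14, 3.14].

### API

Orientations are given as a unit quaternion [x, y, z, w].
In Python, from bench import r gives the robot as it stands.
- The arm moves only by the tool arm_command, never from a script. Its arguments are lists of equal length, an entry for each row: "xyz": the shift along the world's x, y, z in m, a list of three; "rot": the turn, a rotation vector about the world's x, y, z in rad, a list of three. In form: {"xyz": [[tx, ty, tz], ...], "rot": [[ax, ay, az], ...]}. A call has 1 to 20 rows; each row is the pose to reach, as a shift and turn from the pose commanded when the call began; what a row does not reach only later rows make up. A row lasts 1/12 s, in which the tool goes at most 41.7 mm and 7.16 degrees, less where a joint would pass 70% of its speed; a pose out of reach is approached as far as the arm can. A call with a gripper value outside its range is refused whole. "grip" is the opening, from 0 (shut) to 1 (fully open), set as the call begins (left out, the last holds). The fingers move at their own pace and stop on an object; "squeeze" is the grip in N (left out, the last holds). Time passes only in rows, so rows that repeat a pose let the fingers close. It gives the time, the measured TCP pose, the force, the opening and the grip force at its end, in the units of the state.
- r.read_state(): the state, without advancing time (a new reading comes with each control period).
- r.camera(name): name is "scene" or "top" or "wrist"; returns the picture (384x512x3 uint8, red, green, blue); there is no depth.
- r.camera_model(name): a dict with "fx", "fy", "cx", "cy" (pixels), "T" (4x4, takes a point from camera to world coordinates). Camera axes: x right, y up, looking along -z (the intrinsics and any distortion apply to the point x, -y, -z); pixel columns grow to the right and rows downward; lengths in m; the calibration is good to about 2 mm. The wrist camera is an equidistant fisheye: a pixel r from the principal point sees the ray r / f radians off the axis. A picture is of the moment at which its call begins: read the wrist's pose just before it. camera_model takes no time and is no camera call; for the wrist camera it gives the pose at the moment of the call.
- r.close_job(): hands the job in; it is judged then, once.
Trained networks look in the newest picture that a camera, given by its name, has taken for a name from the list of things; names that differ only in an ending like _2 or _b are one class to them, and where a whole thing is asked for, a point or a joint stands for the part that bears it (a point fixed in the world has none). Each returns a list of dicts, best first, with "conf" (0 to 1); they miss things now and then, are a little off and sometimes report something else, mostly with a low value. They report only what shows in the picture. A call takes as long as a camera call.
- r.look_for(label, camera): "at" ([x, y, z] in m, in the coordinates of the camera as it stood for that picture, good to about 4 mm: the middle of the surface that is visible of it).
- r.spot_point(label, camera): "at" ([x, y, z] in m, in the coordinates of the camera as it stood for that picture, good to about 4 mm: a listed point, or the origin of a listed thing).
The state is a dict: "time": time; "joint_positions": joint angles; "joint_vel": joint speeds; "joint_torque": joint torques, N m; "ee_pos": TCP position; "eef_rot": TCP orientation; "ft_force": force on the tool from outside, world axes, zero at the start; "torque": the same for the moment, N m; "width": finger opening in m; "grip_force": force on a finger pad.
Only numpy, scipy, OpenCV 4.12 (cv2) and the standard library are available. Lean on these libraries where they do the work, as an engineer would, in place of code of your own. Each camera call takes 0.05 s, during which the arm holds its last target. There are 200 camera calls.

## Working session

There is one attempt and no reset: what is moved stays moved. The work goes in short steps, Python scripts to look and compute and a tool call to move; the robot and the scene stay as the last step left them, time stands still between calls to the robot, and variables do not carry over. Pictures are saved under pics/ and viewed, at most 10 in all, crops included, and the job is handed in when it is done.

Besides the shell and the picture viewer there is one more tool, called after "Call:" by a JSON object that holds its "name" and its "arguments", one argument or row to a line. arm_command: Moves the arm, as the interface text tells. Its arguments: {"type":"object","properties":{"xyz":{"type":"array"},"rot":{"type":"array"},"grip":{"type":"number"},"squeeze":{"type":"number"}},"required":["xyz","rot"]}

```bash
mkdir -p pics
cat > h.py <<'E'
import numpy as np, cv2
from bench import r
def w(cam,p,T=None):
    T=np.array(r.camera_model(cam)["T"]) if T is None else T
    return T[:3,:3]@np.array(p)+T[:3,3]
def snap(cam,name=None):
    T=np.array(r.camera_model(cam)["T"]); im=r.camera(cam)
    if name: cv2.imwrite(f"pics/{name}.png",im[:,:,::-1])
    return im,T
E
python3 - <<'E'
from h import *
s=r.read_state(); print(s["time"],s["ee_pos"],s["eef_rot"],s["ft_force"],s["width"])
ims=[]
for c in ["scene","top"]:
    im,T=snap(c); ims.append(im)
    print(c,np.round(T,3).tolist(),{k:v for k,v in r.camera_model(c).items() if k!="T"})
    for l in ["green_pad","grey_pad","rack","row_mid","punch_blue","punch_yellow","punch_red","spool","wax"]:
        o=r.spot_point(l,c)
        print(c,l,[(round(d["conf"],2),np.round(w(c,d["at"],T),3).tolist()) for d in o[:3]])
cv2.imwrite("pics/a1.png",ims[0][:,:,::-1]);cv2.imwrite("pics/a2.png",ims[1][:,:,::-1])
print(r.read_state()["time"])
E
```

```text
0.0 [0.21931479 0.58483542 0.2217737 ] [ 1.78414340e-01  9.83955189e-01 -7.06032730e-04 -9.93742800e-05] [ 0.21453505  0.42951699 -0.83919257] 0.08707640233944228
scene [[0.729, 0.321, -0.604, -0.061], [-0.684, 0.345, -0.642, -0.671], [0.003, 0.882, 0.471, 0.56], [0.0, 0.0, 0.0, 1.0]] {'fx': 377.83145290356026, 'fy': 377.83145290356026, 'cx': 250.31569686725737, 'cy': 195.41231581920786}
scene green_pad [(0.6, [0.575, 0.268, 0.003])]
scene grey_pad [(0.69, [0.578, 0.268, 0.006]), (0.63, [0.503, -0.187, 0.003]), (0.29, [0.586, 0.264, 0.009])]
scene rack [(0.65, [0.528, -0.001, 0.005])]
scene row_mid [(0.82, [0.526, 0.004, 0.05]), (0.62, [0.54, -0.182, 0.007])]
scene punch_blue [(0.77, [0.588, 0.262, 0.008])]
scene punch_yellow [(0.6, [0.542, -0.183, 0.012])]
scene punch_red [(0.8, [0.449, -0.186, 0.011])]
scene spool [(0.73, [0.593, -0.322, 0.001])]
scene wax [(0.65, [0.7, -0.378, 0.003])]
top [[0.057, 0.966, -0.251, 0.323], [-0.998, 0.055, -0.015, -0.051], [-0.001, 0.251, 0.968, 1.084], [0.0, 0.0, 0.0, 1.0]] {'fx': 369.7246797007274, 'fy': 369.7246797007274, 'cx': 257.5239789371543, 'cy': 185.37750059721367}
top green_pad [(0.72, [0.578, 0.266, 0.005])]
top grey_pad [(0.79, [0.498, -0.183, -0.001])]
top rack [(0.86, [0.523, 0.001, -0.002])]
top row_mid [(0.64, [0.521, 0.004, 0.048])]
top punch_blue [(0.51, [0.585, 0.252, 0.007])]
top punch_yellow [(0.61, [0.544, -0.18, 0.009])]
top punch_red [(0.68, [0.445, -0.183, 0.005])]
top spool [(0.61, [0.523, 0.001, 0.002]), (0.59, [0.59, -0.326, -0.004])]
top wax [(0.75, [0.702, -0.379, -0.0]), (0.64, [0.445, -0.185, 0.007])]
1.0
```

View pics/a1.png

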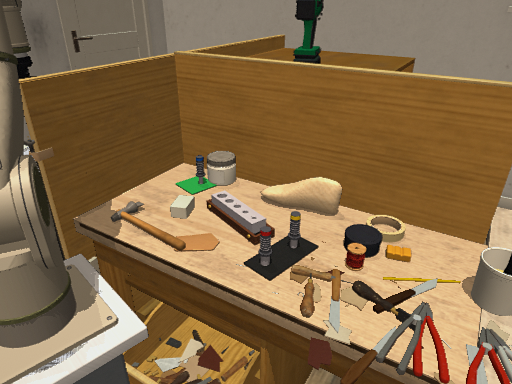

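View pics/a2.png

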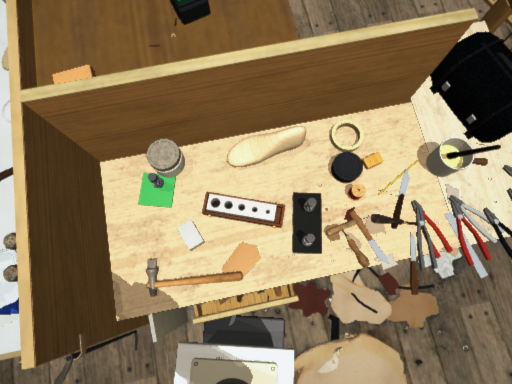

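Scene: the blue punch stands on the green pad (top view at 155,180), with a grey tin right behind it. The rack is yawed slightly, with its big holes at the left (+y). The wooden side wall may lie between the tool and the bench, so I'll triangulate the walls, the tin and the strip holes.

```bash
cat >> h.py <<'E'
def ray(cam,px):
    m=r.camera_model(cam);T=np.array(m["T"])
    d=T[:3,:3]@np.array([(px[0]-m["cx"])/m["fx"],-(px[1]-m["cy"])/m["fy"],-1]); return T[:3,3],d
def tri(ps,pt):
    A=[];b=[]
    for c,p in(("scene",ps),("top",pt)):
        o,d=ray(c,p);d=d/np.linalg.norm(d);P=np.eye(3)-np.outer(d,d);A.append(P);b.append(P@o)
    A=np.vstack(A);b=np.hstack(b);x=np.linalg.lstsq(A,b,rcond=None)[0];return x.round(3),round(float(np.linalg.norm(A@x-b)),3)
def onz(cam,px,z):
    o,d=ray(cam,px);return (o+d*(z-o[2])/d[2]).round(4)
E
python3 - <<'E'
from h import *
print("backleft top",tri((175,53),(22,97)),"bottom",tri((183,165),(100,160)))
print("frontleft top",tri((22,80),(30,365)),"bottom",tri((78,222),(118,318)))
print("right back top",tri((512,82),(475,12)))
print("tin top",tri((222,155),(163,152)))
for p in [(163,140),(148,155),(178,150),(163,170)]: print(onz("top",p,.06))
im=cv2.imread("pics/a2.png");m=r.camera_model("top")
T=np.linalg.inv(np.array(m["T"]))
def proj(P):
    q=T[:3,:3]@P+T[:3,3];return [m["cx"]+m["fx"]*q[0]/-q[2],m["cy"]-m["fy"]*q[1]/-q[2]]
def rect(x0,x1,y0,y1,z,s,name):
    src=np.float32([proj(np.array(p)) for p in[(x1,y1,z),(x1,y0,z),(x0,y0,z),(x0,y1,z)]])
    W,H=int((y1-y0)*s),int((x1-x0)*s)
    o=cv2.warpPerspective(im,cv2.getPerspectiveTransform(src,np.float32([(0,0),(W,0),(W,H),(0,H)])),(W,H),flags=cv2.INTER_CUBIC)
    cv2.imwrite(f"pics/{name}.png",o);return o
o=rect(.45,.60,-.15,.15,.048,2500,"rack")
E
```

```text
backleft top (array([0.663, 0.461, 0.386]), 0.003) bottom (array([ 0.659,  0.464, -0.015]), 0.004)
frontleft top (array([0.163, 0.334, 0.385]), 0.004) bottom (array([ 0.204,  0.334, -0.016]), 0.005)
right back top (array([ 0.895, -0.467,  0.409]), 0.022)
tin top (array([0.664, 0.237, 0.091]), 0.002)
[0.7106 0.2518 0.06  ]
[0.6615 0.2899 0.06  ]
[0.6819 0.204  0.06  ]
[0.6185 0.2406 0.06  ]
```

View pics/rack.png

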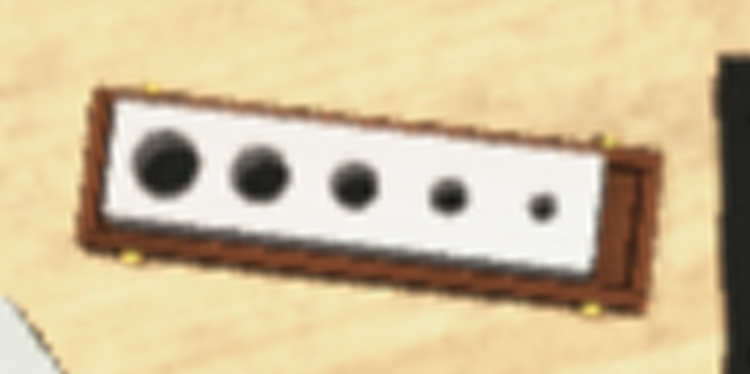

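The rectified top view shows five dark holes in the white strip: 26 mm at (165,163) through 14 mm at (449,196) to 10 mm at (542,207). The 14 mm hole is therefore at about (0.522, -0.030). The left wall is 0.385 m high and stands between the tool and the bench, so I go up first and then over it.

Call:
{"name": "arm_command", "arguments": {
  "xyz": [
    [0, 0, 0.04],
    [0, 0, 0.08],
    [0, 0, 0.12],
    [0, 0, 0.16],
    [0, 0, 0.2],
    [0, 0, 0.24],
    [0, 0, 0.26],
    [0, 0, 0.26]
  ],
  "rot": [
    [0, 0, 0],
    [0, 0, 0],
    [0, 0, 0],
    [0, 0, 0],
    [0, 0, 0],
    [0, 0, 0],
    [0, 0, 0],
    [0, 0, 0]
  ],
  "grip": 1
}}

```text
time: 1.67
ee_pos: [0.2195, 0.5856, 0.488]
eef_rot: [0.178, 0.984, 0.004, 0.0]
ft_force: [0.5, 0.6, -0.3]
width: 0.0873
grip_force: 0.0
```

Call:
{"name": "arm_command", "arguments": {
  "xyz": [
    [0.026, -0.023, 0],
    [0.052, -0.047, 0],
    [0.078, -0.07, 0],
    [0.105, -0.093, 0],
    [0.131, -0.117, 0],
    [0.157, -0.14, 0],
    [0.183, -0.163, 0],
    [0.21, -0.187, 0],
    [0.236, -0.21, 0],
    [0.262, -0.234, 0],
    [0.288, -0.257, 0],
    [0.314, -0.28, 0],
    [0.34, -0.304, 0],
    [0.34, -0.33, 0],
    [0.34, -0.33, -0.04],
    [0.34, -0.33, -0.08],
    [0.34, -0.33, -0.12],
    [0.34, -0.33, -0.16],
    [0.34, -0.33, -0.19],
    [0.34, -0.33, -0.19]
  ],
  "rot": [
    [0, 0, 0],
    [0, 0, 0],
    [0, 0, 0],
    [0, 0, 0],
    [0, 0, 0],
    [0, 0, 0],
    [0, 0, 0],
    [0, 0, 0],
    [0, 0, 0],
    [0, 0, 0],
    [0, 0, 0],
    [0, 0, 0],
    [0, 0, 0],
    [0, 0, 0],
    [0, 0, 0],
    [0, 0, 0],
    [0, 0, 0],
    [0, 0, 0],
    [0, 0, 0],
    [0, 0, 0]
  ]
}}

```text
time: 3.33
ee_pos: [0.5567, 0.254, 0.2853]
eef_rot: [0.178, 0.984, -0.003, -0.004]
ft_force: [-0.9, -0.2, -1.2]
width: 0.0864
grip_force: 0.0
```

Run:
```python
from h import *
m=r.camera_model("wrist");print({k:v for k,v in m.items() if k!="T"})
im,T=snap("wrist","w1");s=r.read_state();print(s["ee_pos"],s["eef_rot"]);print(T.round(4).tolist())
for l in ["punch_blue","green_pad","row_mid"]:
    for f in (r.spot_point,r.look_for):
        print(l,f.__name__,[(round(d["conf"],2),w("wrist",d["at"],T).round(4).tolist()) for d in f(l,"wrist")[:2]])
```

```text
{'fx': 297.3186396354542, 'fy': 297.3186396354542, 'cx': 254.7579628784776, 'cy': 188.8177286844981}
[0.55790664 0.25455657 0.28963255] [ 0.17838917  0.98395527 -0.00188357 -0.00240425]
[[0.3511, -0.9, -0.2583, 0.4849], [0.9363, 0.3352, 0.1049, 0.2813], [-0.0079, -0.2787, 0.9604, 0.4481], [0.0, 0.0, 0.0, 1.0]]
punch_blue call [(0.96, [0.5876, 0.2608, 0.0043])]
punch_blue call [(0.63, [0.581, 0.2617, 0.099])]
green_pad call [(0.98, [0.5752, 0.2642, -0.002])]
green_pad call [(0.87, [0.568, 0.2722, 0.0021])]
row_mid call [(0.86, [0.5271, 0.004, 0.0485])]
row_mid call []
```

View pics/w1.png

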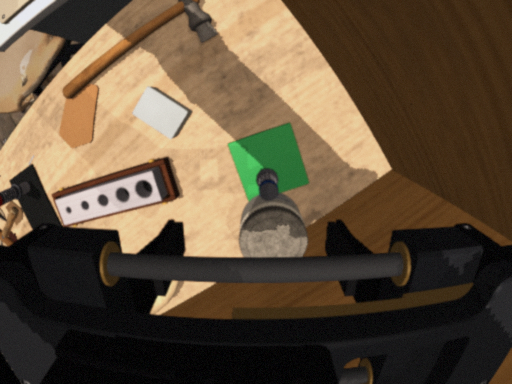

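The wrist view shows the punch at about (267,180) on the green pad, leaning in perspective towards the tin at (272,225). The rack holes are at (147,187), (124,194), (103,199), (84,205) and (68,210). I'll crop in for exact pixels.

Run:
```python
import cv2,numpy as np
im=cv2.imread("pics/w1.png")
a=cv2.resize(im[150:220,235:305],None,fx=8,fy=8,interpolation=cv2.INTER_CUBIC)
cv2.imwrite("pics/w1c.png",a)
g=cv2.cvtColor(im,cv2.COLOR_BGR2GRAY)
```

```text
(no output)
```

View pics/w1c.png

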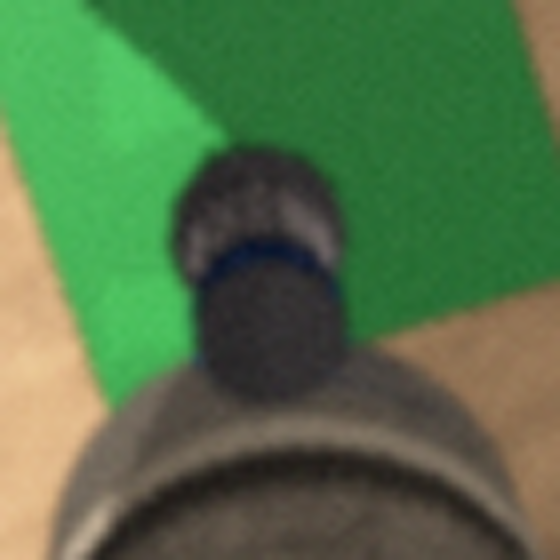

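The crop shows the punch's top disc centred at (268.7,191.0) and its collar at (267.2,178). Next I compute its position and locate the holes from this view.

```bash
cat >> h.py <<'E'
M=r.camera_model("wrist")
def wray(px,T):
    v=np.array([(px[0]-M["cx"])/M["fx"],(px[1]-M["cy"])/M["fy"]]);t=np.linalg.norm(v)
    k=np.sin(t)/t if t>0 else 1
    return T[:3,3],T[:3,:3]@np.array([v[0]*k,-v[1]*k,-np.cos(t)])
def wonz(px,T,z):
    o,d=wray(px,T);return (o+d*(z-o[2])/d[2]).round(4)
def meet(rays):
    A=[];b=[]
    for o,d in rays:
        d=d/np.linalg.norm(d);P=np.eye(3)-np.outer(d,d);A.append(P);b.append(P@o)
    A=np.vstack(A);b=np.hstack(b);x=np.linalg.lstsq(A,b,rcond=None)[0];return x.round(4),round(float(np.linalg.norm(A@x-b)),4)
def holes(im,roi):
    u0,u1,v0,v1=roi;s=8
    g=cv2.resize(cv2.cvtColor(im,cv2.COLOR_RGB2GRAY)[v0:v1,u0:u1],None,fx=s,fy=s,interpolation=cv2.INTER_CUBIC)
    b=(g<90).astype(np.uint8);n,l,st,c=cv2.connectedComponentsWithStats(b)
    return [(round(u0+c[i][0]/s-.44,2),round(v0+c[i][1]/s-.44,2),round(st[i][4]/s/s,1)) for i in range(1,n) if 60<st[i][4]<400*64]
E
python3 - <<'E'
from h import *
np.save("T1.npy",T:=np.array([[0.3511,-0.9,-0.2583,0.4849],[0.9363,0.3352,0.1049,0.2813],[-0.0079,-0.2787,0.9604,0.4481],[0,0,0,1]]))
print("top",wonz((268.7,191),T,.102),"collar",wonz((267.2,178.1),T,.042))
im=cv2.imread("pics/w1.png")[:,:,::-1].copy()
for h in holes(im,(55,165,170,220)): print(h,wonz(h[:2],T,.048))
# scene/top views of punch top
A=cv2.imread("pics/a1.png");B=cv2.imread("pics/a2.png")
cv2.imwrite("pics/ab.png",np.hstack([cv2.resize(A[145:195,175:225],None,fx=8,fy=8,interpolation=2),cv2.resize(B[160:210,130:180],None,fx=8,fy=8,interpolation=2)]))
E
```

```text
top [0.5865 0.2584 0.102 ] collar [0.5855 0.2589 0.042 ]
(np.float64(159.82), np.float64(183.0), np.float64(254.4)) [0.5364 0.112  0.048 ]
(np.float64(143.36), np.float64(188.38), np.float64(199.1)) [0.5345 0.0839 0.048 ]
(np.float64(122.18), np.float64(194.21), np.float64(124.1)) [0.5303 0.0462 0.048 ]
(np.float64(102.66), np.float64(199.69), np.float64(67.8)) [0.5261 0.0085 0.048 ]
(np.float64(84.67), np.float64(204.81), np.float64(33.2)) [ 0.5218 -0.0294  0.048 ]
(np.float64(133.18), np.float64(208.43), np.float64(11.5)) [0.557  0.0531 0.048 ]
(np.float64(68.34), np.float64(209.5), np.float64(11.2)) [ 0.5175 -0.067   0.048 ]
(np.float64(55.96), np.float64(216.7), np.float64(18.3)) [ 0.5196 -0.1021  0.048 ]
(np.float64(108.4), np.float64(214.7), np.float64(1.1)) [0.5516 0.0057 0.048 ]
(np.float64(91.17), np.float64(219.26), np.float64(1.1)) [ 0.5478 -0.0306  0.048 ]
```

View pics/ab.png

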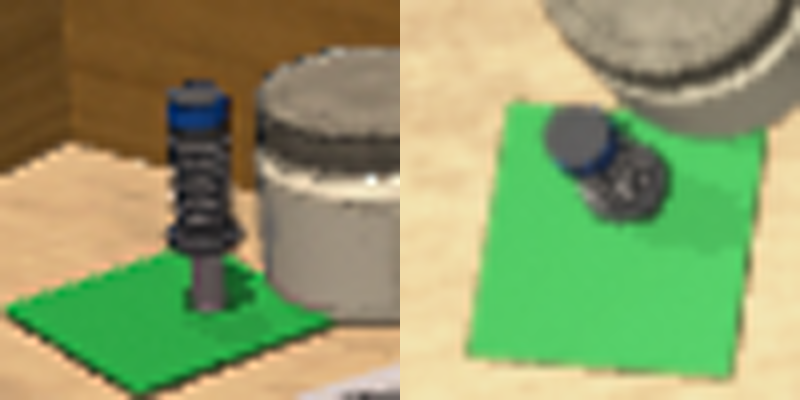

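The scene crop puts the punch top at (199.1,156.4) and the top view puts it at (151.9,176.7). The shadow and pad confirm that it stands clear of the tin. I move above it and take a second wrist view on the way.

Call:
{"name": "arm_command", "arguments": {
  "xyz": [
    [0.014, 0.002, -0.04],
    [0.027, 0.004, -0.08],
    [0.027, 0.004, -0.11],
    [0.027, 0.004, -0.12],
    [0.027, 0.004, -0.12],
    [0.027, 0.004, -0.12]
  ],
  "rot": [
    [0, 0, 0],
    [0, 0, 0],
    [0, 0, 0],
    [0, 0, 0],
    [0, 0, 0],
    [0, 0, 0]
  ]
}}

```text
time: 4.18
ee_pos: [0.587, 0.2596, 0.1745]
eef_rot: [0.178, 0.984, 0.001, 0.001]
ft_force: [-0.8, 0.2, 0.8]
width: 0.0871
grip_force: 0.0
```

Run:
```python
from h import *
s=r.read_state();im,T=snap("wrist","w2");np.save("T2.npy",T);print(s["time"],s["ee_pos"],s["eef_rot"],s["ft_force"])
print([(round(d["conf"],2),w("wrist",d["at"],T).round(4).tolist()) for d in r.spot_point("punch_blue","wrist")[:2]])
T1=np.load("T1.npy")
rs,rt,rw=ray("scene",(199.1,156.4)),ray("top",(151.9,176.7)),wray((268.7,191),T1)
print("punch top",meet([rs,rt]),meet([rs,rt,rw]))
print("hole14",meet([ray("top",(0,0)) if 0 else wray((84.67,204.81),T1)]+[(lambda o:(o,np.array([.5216,-.0296,.048])-o))(ray("top",(0,0))[0])]))
# predicted pixel of the punch top
q=np.linalg.inv(T)@np.array([.586,.2585,.102,1]);t=np.arctan2(np.hypot(q[0],q[1]),-q[2]);k=t*M["fx"]/np.hypot(q[0],q[1])
u,v=M["cx"]+q[0]*k,M["cy"]-q[1]*k;print("pred",u,v)
u0,v0=int(u)-45,int(v)-45
cv2.imwrite("pics/w2c.png",cv2.resize(im[max(v0,0):v0+90,u0:u0+90,::-1],None,fx=6,fy=6,interpolation=2));print(u0,v0)
```

```text
4.1833 [0.58700026 0.25964166 0.17452079] [1.78366351e-01 9.83963758e-01 5.96577258e-04 6.41160445e-04] [-0.80950761  0.18863955  0.78137947]
[(0.96, [0.5826, 0.2598, 0.0041])]
punch top (array([0.586 , 0.2564, 0.1022]), 0.0011) (array([0.5866, 0.2576, 0.1013]), 0.0017)
hole14 (array([ 0.5217, -0.0296,  0.0477]), 0.0001)
pred 253.98045740633856 197.26950449177218
208 152
```

View pics/w2c.png

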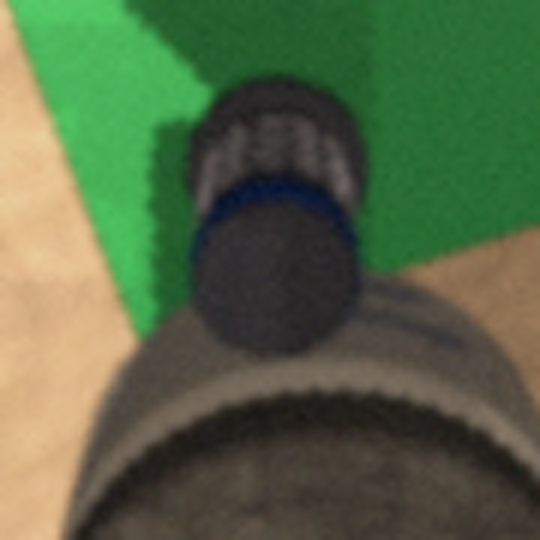

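The crop shows the top disc centred at (253.6,196.9), within half a pixel of the prediction for (0.586, 0.2585, 0.102). I descend and grip.

Call:
{"name": "arm_command", "arguments": {
  "xyz": [
    [0, 0, -0.035],
    [0, 0, -0.07],
    [0, 0, -0.095],
    [0, 0, -0.107],
    [0, 0, -0.107],
    [0, 0, -0.107],
    [0, 0, -0.107]
  ],
  "rot": [
    [0, 0, 0],
    [0, 0, 0],
    [0, 0, 0],
    [0, 0, 0],
    [0, 0, 0],
    [0, 0, 0],
    [0, 0, 0]
  ]
}}

```text
time: 4.87
ee_pos: [0.588, 0.26, 0.0684]
eef_rot: [0.178, 0.984, 0.001, 0.002]
ft_force: [0.1, 0.7, -0.2]
width: 0.0871
grip_force: 0.0
```

Call:
{"name": "arm_command", "arguments": {
  "xyz": [
    [0, 0, 0],
    [0, 0, 0],
    [0, 0, 0],
    [0, 0, 0],
    [0, 0, 0],
    [0, 0, 0],
    [0, 0, 0],
    [0, 0, 0],
    [0, 0, 0],
    [0, 0, 0]
  ],
  "rot": [
    [0, 0, 0],
    [0, 0, 0],
    [0, 0, 0],
    [0, 0, 0],
    [0, 0, 0],
    [0, 0, 0],
    [0, 0, 0],
    [0, 0, 0],
    [0, 0, 0],
    [0, 0, 0]
  ],
  "grip": 0,
  "squeeze": 25
}}

```text
time: 5.7
ee_pos: [0.5864, 0.2593, 0.0655]
eef_rot: [0.178, 0.984, 0.0, -0.0]
ft_force: [-0.4, 0.7, -0.6]
width: 0.0282
grip_force: 0.0
```

Call:
{"name": "arm_command", "arguments": {
  "xyz": [
    [0, 0, 0],
    [0, 0, 0],
    [0, 0, 0],
    [0, 0, 0],
    [0, 0, 0],
    [0, 0, 0]
  ],
  "rot": [
    [0, 0, 0],
    [0, 0, 0],
    [0, 0, 0],
    [0, 0, 0],
    [0, 0, 0],
    [0, 0, 0]
  ]
}}

```text
time: 6.2
ee_pos: [0.5864, 0.2592, 0.0656]
eef_rot: [0.178, 0.984, -0.0, -0.0]
ft_force: [0.9, -0.1, 0.5]
width: 0.0234
grip_force: 25.0
```

Call:
{"name": "arm_command", "arguments": {
  "xyz": [
    [0, 0, 0.01],
    [0, 0, 0.03],
    [0, 0, 0.06],
    [0, 0, 0.1],
    [0, 0, 0.1],
    [0, 0, 0.1]
  ],
  "rot": [
    [0, 0, 0],
    [0, 0, 0],
    [0, 0, 0],
    [0, 0, 0],
    [0, 0, 0],
    [0, 0, 0]
  ]
}}

```text
time: 6.7
ee_pos: [0.5879, 0.2599, 0.1691]
eef_rot: [0.178, 0.984, 0.002, 0.002]
ft_force: [-0.5, 0.3, -1.3]
width: 0.0232
grip_force: 25.0
```

Call:
{"name": "arm_command", "arguments": {
  "xyz": [
    [-0.006, -0.025, 0],
    [-0.014, -0.06, 0],
    [-0.022, -0.1, 0],
    [-0.031, -0.14, 0],
    [-0.04, -0.18, 0],
    [-0.049, -0.22, 0],
    [-0.058, -0.26, 0],
    [-0.064, -0.28, -0.01],
    [-0.0643, -0.2883, -0.025],
    [-0.0643, -0.2883, -0.035],
    [-0.0643, -0.2883, -0.035],
    [-0.0643, -0.2883, -0.035],
    [-0.0643, -0.2883, -0.035],
    [-0.0643, -0.2883, -0.035],
    [-0.0643, -0.2883, -0.035]
  ],
  "rot": [
    [0, 0, 0],
    [0, 0, 0],
    [0, 0, 0],
    [0, 0, 0],
    [0, 0, 0],
    [0, 0, 0],
    [0, 0, 0],
    [0, 0, 0],
    [0, 0, 0],
    [0, 0, 0],
    [0, 0, 0],
    [0, 0, 0],
    [0, 0, 0],
    [0, 0, 0],
    [0, 0, 0]
  ]
}}

```text
time: 7.95
ee_pos: [0.5226, -0.0283, 0.1311]
eef_rot: [0.178, 0.984, 0.0, 0.0]
ft_force: [-0.9, 0.1, -1.0]
width: 0.0237
grip_force: 25.0
```

Run:
```python
from h import *
s=r.read_state();im,T=snap("wrist","w3");np.save("T3.npy",T);print(s["time"],s["ee_pos"],s["eef_rot"],s["ft_force"])
sc,_=snap("scene");tp,_=snap("top")
def pj(P,T,m,fish=False):
    q=np.linalg.inv(T)@np.append(P,1);R=np.hypot(q[0],q[1])
    k=np.arctan2(R,-q[2])*m["fx"]/R if fish else m["fx"]/-q[2]
    return np.array([m["cx"]+q[0]*k,m["cy"]-q[1]*k])
H=np.array([.5217,-.0295,.048]);e=s["ee_pos"];foot=np.array([e[0],e[1],e[2]-.0596])
m=r.camera_model("scene");Ts=np.array(m["T"]);c=pj(H,Ts,m).astype(int);print("scene hole",pj(H,Ts,m),"foot",pj(foot,Ts,m))
cw=pj(H,T,M,True).astype(int);print("wrist hole",pj(H,T,M,True),"foot",pj(foot,T,M,True))
a=cv2.resize(sc[c[1]-45:c[1]+30,c[0]-37:c[0]+38],(450,450),interpolation=2);y0=max(cw[1]-90,0)
b=cv2.resize(im[y0:y0+130,cw[0]-50:cw[0]+50],(346,450),interpolation=2)
print(c-[37,45],cw[0]-50,y0);cv2.imwrite("pics/c3.png",np.hstack([a,b])[:,:,::-1])
for h in holes(im,(max(cw[0]-120,0),cw[0]+180,y0,y0+130)): 
    if 60<h[2]: print(h,wonz(h[:2],T,.048))
```

```text
7.95 [ 0.52261063 -0.02830785  0.13109282] [1.77854862e-01 9.84056644e-01 1.90066212e-04 3.64636045e-04] [-0.93261962  0.13413495 -0.99056427]
scene hole [244.62352303 211.60230015] foot [244.53493671 203.63168951]
wrist hole [254.04042173 193.60764268] foot [255.80974724 203.08765291]
[207 166] 204 103
(np.float64(295.54), np.float64(184.07), np.float64(351.2)) [0.5262 0.007  0.048 ]
(np.float64(211.81), np.float64(203.62), np.float64(126.5)) [ 0.5174 -0.0676  0.048 ]
(np.float64(353.51), np.float64(231.47), np.float64(145.0)) [0.5898 0.0451 0.048 ]
```

View pics/c3.png

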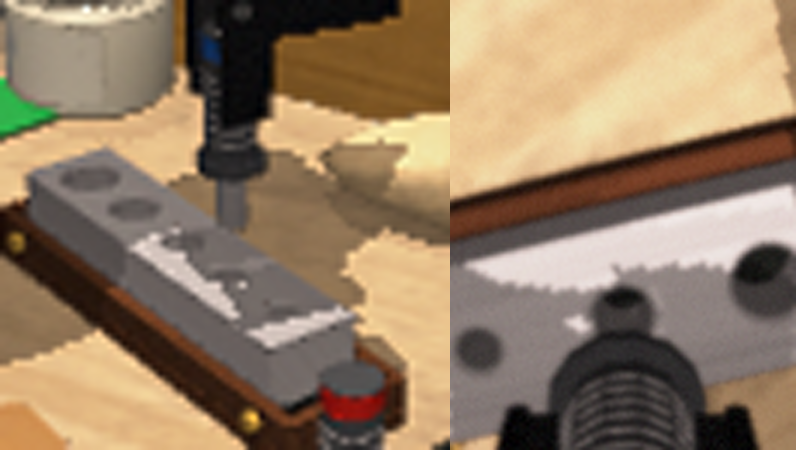

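The scene crop shows the punch hanging upright just above its hole, and the wrist crop shows the 14 mm hole just ahead of the collar. The neighbouring holes give a midpoint of (0.5218, -0.0303). I lower gently and check for contact.

Call:
{"name": "arm_command", "arguments": {
  "xyz": [
    [0, -0.0004, -0.008],
    [0, -0.0004, -0.015],
    [0, -0.0004, -0.018],
    [0, -0.0004, -0.02],
    [0, -0.0004, -0.022],
    [0, -0.0004, -0.024],
    [0, -0.0004, -0.025],
    [0, -0.0004, -0.026],
    [0, -0.0004, -0.026],
    [0, -0.0004, -0.026]
  ],
  "rot": [
    [0, 0, 0],
    [0, 0, 0],
    [0, 0, 0],
    [0, 0, 0],
    [0, 0, 0],
    [0, 0, 0],
    [0, 0, 0],
    [0, 0, 0],
    [0, 0, 0],
    [0, 0, 0]
  ]
}}

```text
time: 8.93
ee_pos: [0.5221, -0.0294, 0.1046]
eef_rot: [0.178, 0.984, 0.0, -0.0]
ft_force: [-0.5, 0.6, -1.6]
width: 0.0233
grip_force: 25.0
```

The foot is 3 mm below the strip top with no force, so it is in the hole. I continue down slowly.

Call:
{"name": "arm_command", "arguments": {
  "xyz": [
    [0, 0, -0.002],
    [0, 0, -0.004],
    [0, 0, -0.006],
    [0, 0, -0.008],
    [0, 0, -0.01],
    [0, 0, -0.01],
    [0, 0, -0.01]
  ],
  "rot": [
    [0, 0, 0],
    [0, 0, 0],
    [0, 0, 0],
    [0, 0, 0],
    [0, 0, 0],
    [0, 0, 0],
    [0, 0, 0]
  ]
}}

```text
time: 9.52
ee_pos: [0.522, -0.0295, 0.0944]
eef_rot: [0.178, 0.984, -0.0, -0.0]
ft_force: [-0.2, 1.2, -1.7]
width: 0.0233
grip_force: 25.0
```

Call:
{"name": "arm_command", "arguments": {
  "xyz": [
    [0, 0, -0.002],
    [0, 0, -0.004],
    [0, 0, -0.006],
    [0, 0, -0.008],
    [0, 0, -0.01],
    [0, 0, -0.012],
    [0, 0, -0.013],
    [0, 0, -0.013],
    [0, 0, -0.013]
  ],
  "rot": [
    [0, 0, 0],
    [0, 0, 0],
    [0, 0, 0],
    [0, 0, 0],
    [0, 0, 0],
    [0, 0, 0],
    [0, 0, 0],
    [0, 0, 0],
    [0, 0, 0]
  ]
}}

```text
time: 10.27
ee_pos: [0.5221, -0.0295, 0.0815]
eef_rot: [0.178, 0.984, 0.0, -0.0]
ft_force: [-0.4, 1.0, -1.8]
width: 0.0232
grip_force: 25.0
```

Call:
{"name": "arm_command", "arguments": {
  "xyz": [
    [0, 0, -0.001],
    [0, 0, -0.002],
    [0, 0, -0.003],
    [0, 0, -0.004],
    [0, 0, -0.0048],
    [0, 0, -0.0052],
    [0, 0, -0.0052],
    [0, 0, -0.0052]
  ],
  "rot": [
    [0, 0, 0],
    [0, 0, 0],
    [0, 0, 0],
    [0, 0, 0],
    [0, 0, 0],
    [0, 0, 0],
    [0, 0, 0],
    [0, 0, 0]
  ]
}}

```text
time: 10.93
ee_pos: [0.5223, -0.0295, 0.0765]
eef_rot: [0.178, 0.984, 0.0, 0.0]
ft_force: [-1.6, 1.0, 2.2]
width: 0.0234
grip_force: 25.0
```

The vertical force rose by about 4 N at TCP z 0.0765, which matches the collar seated on the sprung strip. I ease off slightly, release and withdraw.

Call:
{"name": "arm_command", "arguments": {
  "xyz": [
    [0, 0, 0.0007],
    [0, 0, 0.0007],
    [0, 0, 0.0007],
    [0, 0, 0.0007],
    [0, 0, 0.0007],
    [0, 0, 0.0007],
    [0, 0, 0.0007],
    [0, 0, 0.0007],
    [0, 0, 0.0007]
  ],
  "rot": [
    [0, 0, 0],
    [0, 0, 0],
    [0, 0, 0],
    [0, 0, 0],
    [0, 0, 0],
    [0, 0, 0],
    [0, 0, 0],
    [0, 0, 0],
    [0, 0, 0]
  ],
  "grip": 0.7
}}

```text
time: 11.68
ee_pos: [0.5222, -0.0295, 0.0771]
eef_rot: [0.178, 0.984, 0.0, 0.0]
ft_force: [0.0, 0.1, 0.5]
width: 0.0607
grip_force: 0.0
```

Call:
{"name": "arm_command", "arguments": {
  "xyz": [
    [0, 0, 0.01],
    [0, 0, 0.03],
    [0, 0, 0.06],
    [0, 0, 0.1],
    [0, 0, 0.14],
    [0, 0, 0.16],
    [0, 0, 0.16],
    [0, 0, 0.16],
    [0, 0, 0.16]
  ],
  "rot": [
    [0, 0, 0],
    [0, 0, 0],
    [0, 0, 0],
    [0, 0, 0],
    [0, 0, 0],
    [0, 0, 0],
    [0, 0, 0],
    [0, 0, 0],
    [0, 0, 0]
  ]
}}

```text
time: 12.43
ee_pos: [0.5218, -0.0295, 0.2368]
eef_rot: [0.178, 0.984, -0.0, -0.0]
ft_force: [-0.4, 0.1, -0.7]
width: 0.0606
grip_force: 0.0
```

Run:
```python
from h import *
s=r.read_state();print(s["time"],s["ee_pos"],s["width"])
im,T=snap("wrist");sc,_=snap("scene")
print([(round(d["conf"],2),w("wrist",d["at"],T).round(4).tolist()) for d in r.spot_point("punch_blue","wrist")[:2]])
a=cv2.resize(sc[145:285,180:330],(450,420),interpolation=2);b=cv2.resize(im[120:260,200:310],(330,420),interpolation=2)
cv2.imwrite("pics/fin.png",np.hstack([a,b])[:,:,::-1])
```

```text
12.4333 [ 0.52175193 -0.02950461  0.23677995] 0.06061440371059386
[(0.8, [0.5214, -0.0289, 0.0167])]
```

View pics/fin.png

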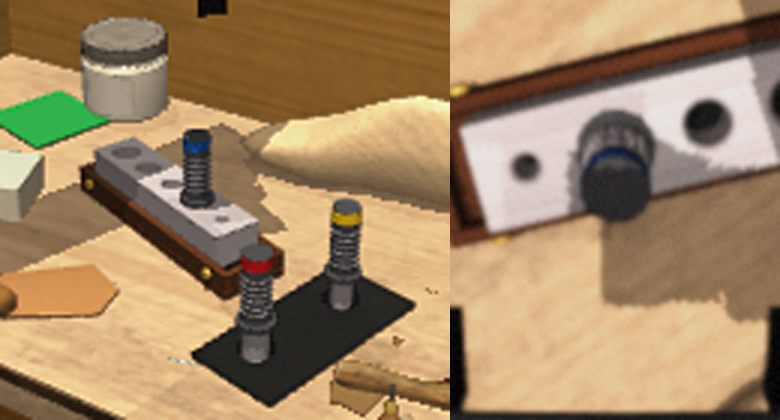

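The blue punch stands upright in the second hole with its collar on the strip (scene crop 197,170), and its foot is at z ≈ 0.017. The red and yellow punches still stand on the grey pad.

```bash
python3 -c "
from bench import r
print(r.close_job())"
```

```text
the job is handed in; nothing more can be done
None
```

The blue punch is fully home and upright in its 14 mm hole with its collar on the strip. The contact force stayed around 4 N, nothing else was disturbed, and I handed the job in at about 12.5 s.

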